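# Free the battery pack from its charging dock

### The arm

A 6-joint arm with a two-finger parallel gripper is mounted at the origin on the work surface. World frame = base frame: x ahead of the robot, y to its left, z up, the work surface at z = 0. Lengths are in m, angles in rad, forces in N, time in s.
With the tool pointing down it reaches from about 0.225 to 0.875 m from the base axis. Payload 3.4 kg.
Tool frame: the origin (TCP) lies between the finger pads; the fingertips stand 8 mm ahead of it and the grasp point (between the pads) lies 11 mm behind it; z points along the fingers, y is the line along which they close (so a half turn about z gives the same grasp; the last joint's range is limited). The gripper opens to 85 mm and grips with 20 to 120 N. Pads are 22 mm wide; open, the fingers measure 114 mm over their backs; the gripper's body (76 mm by 85 mm) begins 54 mm behind the grasp point. The pads swing forward as they close: fully open they stand 13 mm farther back than shut.
Start: joints at [-0.121, 0.276, 1.505, -0, 1.361, -0.121], TCP at [0.575, -0, 0.239] pointing down, gripper open.
Joint ranges: [-2.89, 2.89], [-0.75, 2.08], [0.22, 2.7], [-1.18, 4.32], [0.11, 2.71], [-2.7, 2.7]. Speed limits (rad/s): [2.57, 2.57, 3.14, 3.14, 3.14, 3.14].

### API

Orientations are given as a unit quaternion [w, x, y, z].
In Python, from rig import manip gives the robot as it stands.
- The arm moves only by the tool move_arm, never from a script. Its argument "deltas" is a list that holds one entry, the list of rows, each a list of 5 numbers: the shift along the tool's x, y, z normalised to -1 to 1, where 1 is 80 cm, then the turn about the tool's z normalised to -1 to 1, where 1 is 120 degrees, then the closure, from -1 (fully open) to 1 (shut). In form: [[[tx, ty, tz, twist, grip], ...]]. A call has 1 to 12 rows; each row is the pose to reach, as a shift and turn from the pose commanded when the call began, along the tool's axes at that moment; what a row does not reach only later rows make up. A row lasts 1/10 s, in which the tool goes at most 50 mm and 8.59 degrees, less where a joint would pass 70% of its speed; a pose out of reach is approached as far as the arm can. A call with a number of a shift or a turn outside -1 to 1 is refused whole. A call with a gripper value outside its range is refused whole. The fingers move at their own pace and stop on an object; "squeeze" is the grip in N (left out, the last holds). Time passes only in rows, so rows that repeat a pose let the fingers close. It gives the time, the measured TCP pose, the force, the opening and the grip force at its end, in the units of the state.
- manip.get_state(): the state, without advancing time (a new reading comes with each control period).
- manip.get_image(name): name is "scene" or "side" or "wrist"; returns the picture (420x560x3 uint8, red, green, blue); there is no depth.
- manip.camera_params(name): a dict with "fx", "fy", "cx", "cy" (pixels), "dist" ([k1, k2, p1, p2, k3] as OpenCV has them; the pictures are not rectified), "R" (3x3) and "t" (3): a world point X has camera coordinates R X + t; the wrist camera has in their place "tool_from_camera" (4x4, takes a point from camera to tool coordinates, whose origin is the TCP and whose axes are the flange's). Camera axes: x right, y down, z forward; pixel columns grow to the right and rows downward; lengths in m; the calibration is good to about 2 mm. A picture is of the moment at which its call begins: read the wrist's pose just before it. camera_params takes no time and is no camera call.
- manip.sign_off(): hands the job in; it is judged then, once.
The state is a dict: "clock": time; "qpos": joint angles; "qd": joint speeds; "effort": joint torques, N m; "position": TCP position; "ee_rot": TCP orientation; "contact_force": force on the tool from outside, world axes, zero at the start; "moment": the same for the moment, N m; "width": finger opening in m; "gripper_force": force on a finger pad.
Only numpy, scipy, OpenCV 4.12 (cv2) and the standard library are available. Lean on these libraries where they do the work, as an engineer would, in place of code of your own. Each camera call takes 0.05 s, during which the arm holds its last target. There are 200 camera calls.

### The job

Two closed rectangular tins have been parked on the charging dock, hard against the battery pack, so first stack both of them, one on the other, squarely onto the third such tin that stands by itself on the board: a tidy column of three with the long sides parallel, let go of. Then pinch the two side catches of the battery pack together and lift it up out of the dock, and finish still holding it by the pinched catches, upright and steady in the air with its foot at least 6 cm above the dock's deck. Leave the column standing and everything else where it is.

Things in the scene. Friction and masses are not known exactly. Their poses are not given: they have to be found in the camera images.
- dock: fixed charging dock, a low plastic block 110 mm (its x) by 270 mm (its y) by 40 mm high; origin at the centre of its underside, z up. Its flat deck is 40 mm above the board; the battery pack's socket is at the middle and goes 32 mm down into it; the deck either side of it along y carries one tin
- pack_mid (a point): centre (half-way up) of the battery pack, an upright block 84 mm (x) by 36 mm (y) by 84 mm high, about 0.35 kg. Starts in the dock's socket, axes along the dock's, foot 32 mm below the deck, top 52 mm above it. A sprung catch on each y side locks under the socket's rim: the pack comes out only with both catches pressed in some 5 mm; fully in, it lifts straight up freely
- catch_left_pad (a point): centre of the outer face of the finger pad of the catch on the pack's +y side; pad 36 mm wide (along x), 30 mm high, upright, facing +y. Both pads are centred 27 mm above the deck (17 mm above the pack's centre), reaching from 12 to 42 mm above it. The two outer faces stand 62 mm apart released, 50 mm apart fully pressed
- catch_right_pad (a point): the same for the catch on the pack's -y side; its outer face looks along -y
- catch_left (a joint): how far the +y catch is pressed in: 0 released, 0.006 m against its stop; its spring takes 3 N to start and 7 N at the stop, where it carries the full grip
- catch_right (a joint): the same for the -y catch
- tin_a_mid (a point): closed flat metal tin, a plain rectangular box 58 mm (its x) by 84 mm (its y) by 40 mm high, 0.18 kg; point at its centre, half-way up. Starts on the dock's deck on the +y side of the pack, about 82 mm from the pack's centre, long side roughly along the dock's y, only about 10 mm from the catch so that no finger fits between
- tin_b_mid (a point): the same kind of flat metal tin, a plain rectangular box 58 mm (its x) by 84 mm (its y) by 40 mm high, 0.18 kg; point at its centre. Starts likewise on the -y side of the pack
- base_tin_mid (a point): the same kind of tin but full, 0.30 kg, standing by itself flat on the board, the foot of the column; loose; point at its centre, half-way up; 58 mm along its x, 84 mm along its y
- globe: glass lamp globe, 100 mm across and 106 mm high, standing on its neck; bystander; origin at the centre of its underside
- jar: clear plastic jar with twist top, 62 mm across, 84 mm high; bystander, stands about 120 mm from the lone tin, off one of its long sides; origin at the centre of its underside
- round_tin: flat round shoe-polish tin, 70 mm across, 27 mm high; bystander, not part of the column; origin at the centre of its underside
- brush: wooden clothes brush lying bristles down, 260 mm by 50 mm by 40 mm high; bystander; origin under the middle of its head, handle towards its -x
- horn: steel shoe horn lying flat, about 210 mm by 36 mm, 4 mm thick; bystander; origin at its middle, on the board
- bowl: white china key bowl, 110 mm across, 45 mm high; bystander; origin at the centre of its underside
Things that resemble listed ones, but are neither listed nor needed, are in the scene too. Leave any brown or yellow look-alike of the part that bears tin_a_mid alone. What is shaped like the part that bears pack_mid but green is not meant.

How it is judged:
By the outcome, as a careful person would: the job done as asked, in the order asked, and still so for the second after the job is handed in, while the arm keeps its last pose, push and grip.
It also fails if it takes over 72 s, if anything falls off the work surface, if the arm or the gripper's body presses on something with over 40 N, if the wrist force passes 120 N, or if a joint passes its speed limit or range.

## Working session

There is one attempt and no reset: what is moved stays moved. The work goes in short steps, Python scripts to look and compute and a tool call to move; the robot and the scene stay as the last step left them, time stands still between calls to the robot, and variables do not carry over. Pictures are saved under pics/ and viewed, at most 10 in all, crops included, and the job is handed in when it is done.

Besides the shell and the picture viewer there is one more tool, called after "Request:" as name(argument=value, ...) on one line, values as JSON. move_arm: Moves the arm, as the interface text tells. Scaled input: -1 to 1 covers 80 cm each way for a shift and 120 degrees each way for a turn. Its arguments: {"type":"object","properties":{"deltas":{"type":"array","items":{"type":"array","items":{"type":"array","items":{"type":"number","minimum":-1,"maximum":1}}}},"squeeze":{"type":"number"}},"required":["deltas"]}

```bash
ls; mkdir -p pics; cat > h.py <<'E'
import numpy as np, cv2
from rig import manip
from scipy.spatial.transform import Rotation as Ro
def grab(n,f):
    s=manip.get_state(); im=manip.get_image(n); cv2.imwrite('pics/'+f,im[:,:,::-1]); return s,im
def cam(n,s=None):
    p=manip.camera_params(n); K=np.array([[p['fx'],0,p['cx']],[0,p['fy'],p['cy']],[0,0,1.]]); d=np.array(p['dist'],float)
    if n=='wrist':
        T=np.array(p['tool_from_camera']); q=s['ee_rot']; Rt=Ro.from_quat([q[1],q[2],q[3],q[0]]).as_matrix()
        Rw=Rt@T[:3,:3]; c=Rt@T[:3,3]+np.array(s['position'])
        return K,d,Rw,c
    R=np.array(p['R']);t=np.array(p['t']); return K,d,R.T,-R.T@t
def rays(c,px):
    K,d,Rw,o=c; u=cv2.undistortPoints(np.array(px,float).reshape(-1,1,2),K,d).reshape(-1,2)
    return o,(Rw@np.c_[u,np.ones(len(u))].T).T
def onz(c,px,z):
    o,r=rays(c,px); return o+r*((z-o[2])/r[:,2])[:,None]
def proj(c,X):
    K,d,Rw,o=c; R=Rw.T; return cv2.projectPoints(np.array(X,float).reshape(-1,1,3),cv2.Rodrigues(R)[0],-R@o,K,d)[0].reshape(-1,2)
E
python3 - <<'E'
from h import *
s,a=grab('scene','s0.png'); s,b=grab('side','d0.png'); s2,c=grab('wrist','w0.png')
print(s)
for n in('scene','side'):
    k=cam(n);print(n,k[0],k[3])
print(manip.camera_params('wrist'))
E
```

```text
pics
{'clock': 0.05, 'qpos': array([-1.20997794e-01,  2.76555649e-01,  1.50609820e+00,  2.41219530e-05,
        1.36066373e+00, -1.20986969e-01]), 'qd': array([-0.00065325, -0.00026914, -0.00232678,  0.00038011,  0.00088227,
        0.00031253]), 'effort': array([ 1.10476562e-03, -4.18081820e+01, -2.46676916e+01, -2.73816968e-04,
        5.50464378e-03, -3.03781235e-05]), 'position': array([5.74513220e-01, 6.35399296e-05, 2.38476030e-01]), 'ee_rot': array([-6.86276936e-04,  7.07112131e-01,  7.07100905e-01, -5.22504371e-04]), 'contact_force': array([0.0985095 , 0.84685065, 0.19698548]), 'moment': array([0.02928789, 0.03737818, 0.02464531]), 'gripper_force': 0.0, 'width': 0.08518599636464946}
scene [[413.85131591   0.         280.74325541]
 [  0.         413.85131591 211.35693589]
 [  0.           0.           1.        ]] [ 1.01484799 -0.6833925   0.99250806]
side [[477.50614859   0.         280.51693155]
 [  0.         477.50614859 203.40625925]
 [  0.           0.           1.        ]] [0.28408284 0.83596919 0.98571893]
{'fx': 346.68254148174697, 'fy': 346.68254148174697, 'cx': 274.0137704392761, 'cy': 209.38471270146667, 'dist': array([0.0197226, 0.       , 0.       , 0.       , 0.       ]), 'tool_from_camera': array([[ 2.06273645e-04, -9.62370060e-01, -2.71742202e-01,
         6.93524926e-02],
       [ 9.99999964e-01,  2.44722492e-04, -1.07601842e-04,
        -1.46388662e-04],
       [ 1.70054220e-04, -2.71742170e-01,  9.62370077e-01,
        -1.35307282e-01],
       [ 0.00000000e+00,  0.00000000e+00,  0.00000000e+00,
         1.00000000e+00]])}
```

View pics/s0.png

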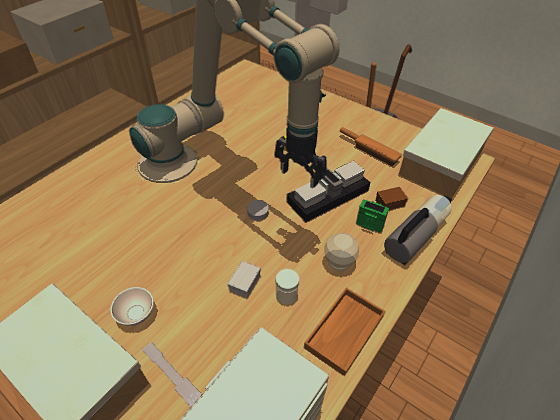

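View pics/d0.png

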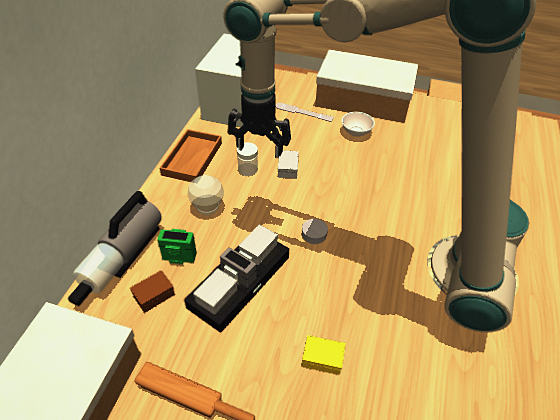

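The scene shows the dock at scene (328,190) / side (238,280), with pale tins at scene (313,193) and (350,172) beside the grey pack at (334,180). The lone pale tin is at scene (244,279) / side (288,164), with the jar at scene (287,287).
Look-alikes: brown tin at scene (391,198), yellow tin at side (323,354), round tin at scene (258,210), green pack at scene (373,214). I choose the pale tins and the grey pack.

```bash
python3 - <<'E'
from h import *
A=cam('scene');B=cam('side')
for n,p,q,z in [('tin1',(312,194),(261,242),.08),('tin2',(350,172),(215,289),.08),('pack',(334,178),(237,260),.092),('lone',(245,276),(289,159),.04),('jar',(287,276),(247,150),.084)]:
    print(n,onz(A,[p],z).round(3),onz(B,[q],z).round(3))
b=cv2.imread('pics/d0.png')[210:340,170:310]; a=cv2.imread('pics/s0.png')[150:310,220:400]
cv2.imwrite('pics/c0.png',np.hstack([cv2.resize(b,(400,372)),cv2.resize(a,(400,372))]))
E
```

```text
tin1 [[0.552 0.118 0.08 ]] [[0.524 0.14  0.08 ]]
tin2 [[0.594 0.28  0.08 ]] [[0.58 0.3  0.08]]
pack [[0.574 0.211 0.092]] [[0.558 0.217 0.092]]
lone [[ 0.564 -0.224  0.04 ]] [[ 0.555 -0.221  0.04 ]]
jar [[ 0.672 -0.178  0.084]] [[ 0.67  -0.173  0.084]]
```

View pics/c0.png

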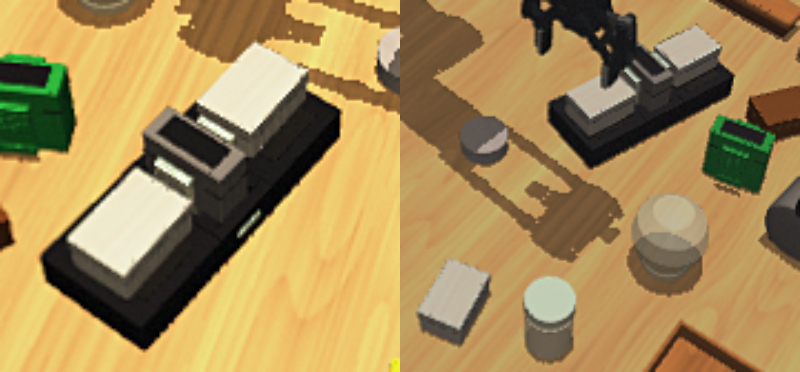

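The crop confirms two pale tins on the dock against the grey pack, and the pale lone tin beside the jar. I'm moving above the dock for a closer look.

Request:
move_arm(deltas=[[[0.0625,0,0,0.07,-1],[0.125,0,0,0.14,-1],[0.1875,0,0,0.14,-1],[0.24,0,0,0.14,-1],[0.24,0,0,0.14,-1],[0.24,0,0,0.14,-1]]])

```text
clock: 0.75
position: [0.5746, 0.193, 0.2388]
ee_rot: [0.0, 0.802, 0.597, -0.001]
contact_force: [0.0, 0.1, -0.9]
width: 0.0854
gripper_force: 0.0
```

```bash
python3 - <<'E'
from h import *
s,a=grab('wrist','w1.png'); print(s['position'],s['ee_rot'],s['clock'])
C=cam('wrist',s)
hsv=cv2.cvtColor(a,cv2.COLOR_RGB2HSV)
m=((hsv[...,2]>150)&(hsv[...,1]<70)).astype(np.uint8)*255
m=cv2.morphologyEx(m,cv2.MORPH_OPEN,np.ones((3,3)))
for c in cv2.findContours(m,cv2.RETR_EXTERNAL,cv2.CHAIN_APPROX_NONE)[0]:
    if cv2.contourArea(c)<400: continue
    w=onz(C,c.reshape(-1,2),.08)[:,:2].astype(np.float32)
    (x,y),(l,h),an=cv2.minAreaRect(w*1000); print(c.reshape(-1,2).mean(0),x,y,l,h,an)
E
```

```text
[0.57458525 0.19300328 0.2387644 ] [ 1.12581047e-04  8.01969467e-01  5.97364697e-01 -6.16050037e-04] 0.75
[193.2585034  361.37414966] 446.4472351074219 52.76837921142578 54.6385383605957 45.52009582519531 13.170719146728516
[262.77099237 298.40458015] 532.4056396484375 103.52925109863281 26.367877960205078 47.62208938598633 73.3919906616211
[249.96590909 253.15151515] 537.8966064453125 140.70399475097656 66.48800659179688 57.783416748046875 71.4927978515625
[251.23719677  70.46630728] 584.98779296875 291.31884765625 84.66751861572266 58.745784759521484 72.02119445800781
```

View pics/w1.png

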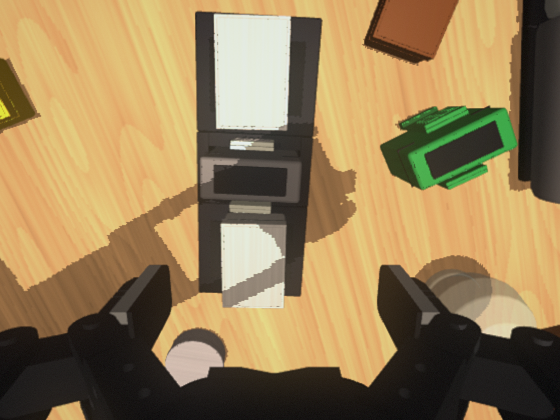

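Wrist view: the far tin's top spans (214,13)-(291,130), the pack's top is around (250,180), and the near tin's top spans (222,222)-(285,307), partly shadowed. The green pack at (450,150) and the brown tin at (415,25) are clear of it.

```bash
python3 - <<'E'
from h import *
s=manip.get_state(); C=cam('wrist',s)
t=onz(C,[(222,222),(285,222),(285,307),(222,307)],.08)[:,:2]
print(t,t.mean(0),np.linalg.norm(np.diff(t,axis=0),axis=1))
p=onz(C,[(202,158),(300,160),(297,202),(203,198)],.092)[:,:2]; print(p.mean(0),np.linalg.norm(np.diff(p,axis=0),axis=1))
d=onz(C,[(197,12),(322,17),(300,297),(199,294)],.04)[:,:2]; print(d.mean(0),np.linalg.norm(np.diff(d,axis=0),axis=1),np.degrees(np.arctan2(*(d[0]-d[3])[::-1])),np.degrees(np.arctan2(*(d[1]-d[2])[::-1])))
g=onz(C,[(231,145),(274,145),(229,207),(271,207)],.082)[:,:2];print(g,g.mean(0))
im=cv2.imread('pics/w1.png')[:,:,::-1]
hsv=cv2.cvtColor(np.ascontiguousarray(im),cv2.COLOR_RGB2HSV)
for v in range(205,232): print(v,im[v,228],im[v,250],end=';')
R=Ro.from_quat(np.r_[s['ee_rot'][1:],s['ee_rot'][0]]).as_matrix();print(R)
E
```

```text
[[0.52260432 0.18071385]
 [0.57634835 0.1645667 ]
 [0.5524625  0.08257335]
 [0.49476099 0.09994145]] [0.53654404 0.13194884] [0.0561173  0.08540167 0.06025874]
[0.56007945 0.21167349] [0.07952174 0.03530587 0.07886964]
[0.5597288  0.21047015] [0.1073817  0.27059134 0.10863095] 70.19210646546787 70.45606900040734
[[0.55226697 0.24268278]
 [0.58650489 0.23241206]
 [0.5334484  0.19250665]
 [0.56860083 0.18194856]] [0.56020527 0.21238751]
205 [69 62 57] [115 109  93];206 [68 63 57] [166 156 132];207 [69 62 57] [170 159 134];208 [63 58 53] [165 154 131];209 [65 60 55] [155 146 123];210 [62 56 50] [170 160 135];211 [53 48 42] [166 155 131];212 [56 51 44] [153 143 121];213 [79 73 63] [96 88 78];214 [85 77 68] [81 75 68];215 [87 79 70] [82 77 69];216 [87 79 70] [84 78 70];217 [87 79 70] [85 78 71];218 [84 78 68] [85 78 70];219 [77 71 64] [77 71 64];220 [85 78 70] [86 80 73];221 [88 80 72] [86 78 71];222 [92 84 75] [85 79 70];223 [141 133 118] [122 111 100];224 [231 228 204] [220 206 183];225 [231 232 212] [230 234 218];226 [229 223 200] [224 220 197];227 [229 233 215] [208 200 178];228 [229 234 217] [227 229 210];229 [229 233 216] [229 231 214];230 [229 234 216] [229 230 212];231 [229 234 217] [229 230 212];[[ 2.87999010e-01  9.57630406e-01 -7.59060281e-04]
 [ 9.57629890e-01 -2.87999709e-01 -1.07783429e-03]
 [-1.25077602e-03 -4.16483607e-04 -9.99999131e-01]]
```

Request:
move_arm(deltas=[[[-0.56,0.14,0,0,-1],[-0.56,0.14,0,0,-1],[-0.56,0.14,0,0,-1],[-0.56,0.14,0,0,-1],[-0.56,0.14,0,0,-1],[-0.56,0.14,0,0,-1],[-0.56,0.14,0,0,-1],[-0.56,0.14,0,0,-1],[-0.56,0.14,0,0,-1],[-0.56,0.14,0,0,-1],[-0.56,0.14,0,0,-1],[-0.56,0.14,0,0,-1]]])

```text
clock: 2.0
position: [0.5519, -0.2691, 0.2391]
ee_rot: [-0.001, 0.803, 0.596, 0.0]
contact_force: [0.3, -0.1, 0.3]
width: 0.0853
gripper_force: 0.0
```

```bash
python3 - <<'E'
from h import *
s,a=grab('wrist','w2.png'); print(s['position'],s['ee_rot'],s['clock'])
C=cam('wrist',s)
hsv=cv2.cvtColor(a,cv2.COLOR_RGB2HSV)
m=((hsv[...,2]>150)&(hsv[...,1]<60)).astype(np.uint8)*255
m=cv2.morphologyEx(m,cv2.MORPH_OPEN,np.ones((3,3)))
for c in cv2.findContours(m,cv2.RETR_EXTERNAL,cv2.CHAIN_APPROX_NONE)[0]:
    if cv2.contourArea(c)<400: continue
    w=onz(C,c.reshape(-1,2),.04)[:,:2].astype(np.float32)
    (x,y),(l,h),an=cv2.minAreaRect(w*1000); print(c.reshape(-1,2).mean(0),x,y,l,h,an)
E
```

```text
[ 0.55190649 -0.26912622  0.23912655] [-7.66603205e-04  8.03323228e-01  5.95542743e-01  2.10886066e-04] 2.0
[189.25757576 365.4040404 ] 404.1346435546875 -440.75830078125 63.74309158325195 41.58272171020508 6.5223307609558105
[360.11801242 361.2173913 ] 585.5470581054688 -494.8782958984375 23.184221267700195 83.05549621582031 89.4607925415039
[253.09322034 149.91525424] 544.9990844726562 -227.58624267578125 28.077869415283203 42.395259857177734 12.874189376831055
[264.17283951 107.25925926] 559.6055297851562 -202.73336791992188 49.17453384399414 44.20055389404297 13.038859367370605
[396.55        42.36666667] 691.3494873046875 -180.15896606445312 68.54171752929688 69.12423706054688 72.6874008178711
```

View pics/w2.png

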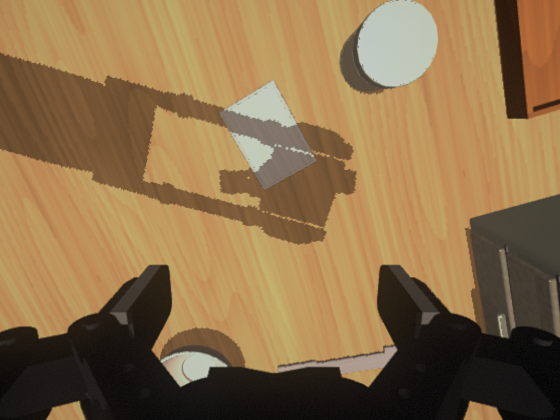

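Wrist view: the lone tin has corners at about (274,82), (316,159), (264,189) and (221,114), partly shadowed. The jar lid is at (397,42), and the grey box at the right edge is clear.

```bash
python3 - <<'E'
from h import *
s=manip.get_state(); C=cam('wrist',s)
t=onz(C,[(274,82),(316,159),(264,189),(221,114)],.04)[:,:2]
print(t.mean(0),np.linalg.norm(np.diff(t,axis=0),axis=1),[np.degrees(np.arctan2(*v[::-1])) for v in (t[0]-t[1],t[3]-t[2],t[0]-t[3])])
a=cv2.imread('pics/w2.png'); hsv=cv2.cvtColor(a,cv2.COLOR_BGR2HSV)
m=((hsv[...,1]<75)&(hsv[...,2]>70)).astype(np.uint8)*255; r=np.zeros_like(m); r[70:200,210:330]=m[70:200,210:330]
r=cv2.morphologyEx(r,cv2.MORPH_OPEN,np.ones((3,3)))
c=max(cv2.findContours(r,cv2.RETR_EXTERNAL,cv2.CHAIN_APPROX_NONE)[0],key=cv2.contourArea)
print(cv2.boxPoints(cv2.minAreaRect(c)), cv2.minAreaRect((onz(C,c.reshape(-1,2),.04)[:,:2]*1000).astype(np.float32)))
E
```

```text
[ 0.5605655  -0.22290807] [0.08048185 0.05831574 0.08134493] [np.float64(103.3609207611785), np.float64(102.16047877777285), np.float64(12.754044859861681)]
[[217.44617 111.03076]
 [272.69232  79.46152]
 [318.23077 159.15381]
 [262.98462 190.72305]] ((559.7353515625, -222.38502502441406), (58.8636589050293, 84.54808807373047), 12.979242324829102)
```

Request:
move_arm(deltas=[[[0.4735,-0.164,0,0.013,-1],[0.4735,-0.164,0,0.013,-1],[0.4735,-0.164,0,0.013,-1],[0.4735,-0.164,0,0.013,-1],[0.4735,-0.164,0,0.013,-1],[0.4735,-0.164,0,0.013,-1],[0.4735,-0.164,0,0.013,-1],[0.4735,-0.164,0,0.013,-1],[0.4735,-0.164,0.07,0.013,-1],[0.4735,-0.164,0.13,0.013,-1],[0.4735,-0.164,0.13,0.013,-1],[0.4735,-0.164,0.13,0.013,-1]]])

```text
clock: 3.25
position: [0.5355, 0.1323, 0.1352]
ee_rot: [-0.001, 0.81, 0.586, -0.001]
contact_force: [1.2, -0.4, 0.4]
width: 0.0856
gripper_force: 0.0
```

Request:
move_arm(deltas=[[[0,0.001,0.04,0,-1],[0,0.001,0.075,0,-1],[0,0.001,0.1,0,-1],[0,0.001,0.1,0,-1]]])

```text
clock: 3.65
position: [0.5377, 0.131, 0.0558]
ee_rot: [-0.0, 0.811, 0.585, -0.0]
contact_force: [0.2, -0.0, -0.1]
width: 0.0855
gripper_force: 0.0
```

Request:
move_arm(deltas=[[[0,0,0,0,1],[0,0,0,0,1],[0,0,0,0,1],[0,0,0,0,1],[0,0,0,0,1],[0,0,0,0,1],[0,0,0,0,1],[0,0,0,0,1]]], squeeze=35)

```text
clock: 4.45
position: [0.539, 0.1313, 0.058]
ee_rot: [0.001, 0.811, 0.585, 0.002]
contact_force: [-0.3, -0.6, 7.7]
width: 0.0572
gripper_force: 39.3
```

Request:
move_arm(deltas=[[[0,0,-0.03,0,1],[0,0,-0.08,0,1],[0,0,-0.13,0,1],[0,0,-0.13,0,1],[0,0,-0.13,0,1]]])

```text
clock: 4.95
position: [0.538, 0.1311, 0.1608]
ee_rot: [0.001, 0.811, 0.585, 0.001]
contact_force: [-0.5, -0.3, -3.0]
width: 0.0573
gripper_force: 39.1
```

Request:
move_arm(deltas=[[[-0.411,0.166,0,-0.262,1],[-0.411,0.166,0,-0.262,1],[-0.411,0.166,0,-0.262,1],[-0.411,0.166,0,-0.262,1],[-0.411,0.166,0,-0.262,1],[-0.411,0.166,0,-0.262,1],[-0.411,0.166,0,-0.262,1],[-0.411,0.166,0,-0.262,1],[-0.411,0.166,0,-0.262,1],[-0.411,0.166,0,-0.262,1]]])

```text
clock: 5.95
position: [0.5587, -0.2219, 0.1577]
ee_rot: [-0.002, 0.622, 0.783, 0.0]
contact_force: [-0.2, -0.7, -1.8]
width: 0.0572
gripper_force: 39.0
```

```bash
python3 - <<'E'
from h import *
s,a=grab('wrist','w3.png'); print(s['position'],s['ee_rot'],s['clock'],s['width'])
C=cam('wrist',s); z=s['position'][2]
# expected held tin top and base top corners
def rect(c,ang,z): 
    t=np.radians(ang);u=np.array([np.cos(t),np.sin(t)]);v=np.array([u[1],-u[0]])
    return np.array([np.r_[np.array(c)+i*u*.042+j*v*.029,z] for i,j in((1,1),(1,-1),(-1,-1),(-1,1))])
R=Ro.from_quat(np.r_[s['ee_rot'][1:],s['ee_rot'][0]]).as_matrix(); an=np.degrees(np.arctan2(R[1,0],R[0,0]));print(an)
print(proj(C,rect(s['position'][:2],an,z-.058+.08)).round(),proj(C,rect((.5602,-.2226),103,.04)).round())
E
```

```text
[ 0.5587232  -0.22194173  0.15766316] [-2.14587070e-03  6.22408556e-01  7.82689564e-01  1.79372253e-04] 5.95 0.05718093895690327
103.0150752375468
[[360. 196.]
 [188. 196.]
 [201. 401.]
 [347. 401.]] [[316. 153.]
 [236. 153.]
 [239. 260.]
 [313. 260.]]
```

View pics/w3.png

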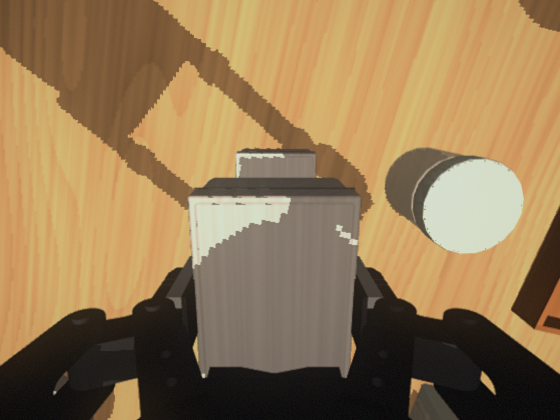

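Wrist view: the held tin's front edge is at row 197 (cols 189-359) and the base tin's far edge is at row 152 (cols 236-316). Both match the predictions within 1 px, and the jar at (470,205) is clear. Lowering now.

Request:
move_arm(deltas=[[[-0.001,0.0016,0.05,0,1],[-0.001,0.0016,0.09,0,1],[-0.001,0.0016,0.115,0,1],[-0.001,0.0016,0.119,0,1],[-0.001,0.0016,0.119,0,1],[-0.001,0.0016,0.119,0,1]]])

```text
clock: 6.6
position: [0.5624, -0.223, 0.0655]
ee_rot: [0.001, 0.622, 0.783, 0.0]
contact_force: [0.0, 0.1, -2.0]
width: 0.0574
gripper_force: 38.9
```

Request:
move_arm(deltas=[[[0,0,0.005,0,1],[0,0,0.005,0,1],[0,0,0.005,0,1]]])

```text
clock: 6.9
position: [0.5615, -0.2234, 0.0607]
ee_rot: [0.0, 0.622, 0.783, 0.0]
contact_force: [-0.5, -0.5, -2.6]
width: 0.058
gripper_force: 39.0
```

Request:
move_arm(deltas=[[[0,-0.001,0.0025,0,1],[0,-0.001,0.0025,0,1],[0,-0.001,0.0025,0,1]]])

```text
clock: 7.2
position: [0.5605, -0.2236, 0.0581]
ee_rot: [-0.0, 0.622, 0.783, 0.0]
contact_force: [-0.1, 0.3, -2.3]
width: 0.057
gripper_force: 39.1
```

Request:
move_arm(deltas=[[[0,0,0.0015,0,1],[0,0,0.0015,0,1],[0,0,0.003,0,1],[0,0,0.003,0,1]]])

```text
clock: 7.6
position: [0.5605, -0.2237, 0.058]
ee_rot: [0.001, 0.622, 0.783, 0.0]
contact_force: [-4.3, 1.5, 10.8]
width: 0.0573
gripper_force: 40.6
```

Request:
move_arm(deltas=[[[0,0,-0.002,0,1],[0,0,-0.002,0,0.5],[0,0,-0.002,0,-1],[0,0,-0.002,0,-1],[0,0,-0.002,0,-1],[0,0,-0.002,0,-1],[0,0,-0.03,0,-1],[0,0,-0.08,0,-1],[0,0,-0.14,0,-1],[0,0,-0.2,0,-1],[0,0,-0.2,0,-1]]])

```text
clock: 8.7
position: [0.5644, -0.2255, 0.2235]
ee_rot: [0.007, 0.622, 0.783, 0.001]
contact_force: [0.3, -0.1, 0.1]
width: 0.0854
gripper_force: 0.0
```

```bash
python3 - <<'E'
from h import *
s,a=grab('wrist','w4.png'); print(s['position'],s['ee_rot'],s['clock'],s['width'])
C=cam('wrist',s)
hsv=cv2.cvtColor(a,cv2.COLOR_RGB2HSV)
m=((hsv[...,1]<75)&(hsv[...,2]>70)).astype(np.uint8)*255
m=cv2.morphologyEx(m,cv2.MORPH_OPEN,np.ones((3,3)))
for c in cv2.findContours(m,cv2.RETR_EXTERNAL,cv2.CHAIN_APPROX_NONE)[0]:
    if cv2.contourArea(c)<1500: continue
    print(cv2.boundingRect(c),cv2.minAreaRect((onz(C,c.reshape(-1,2),.08)[:,:2]*1000).astype(np.float32)))
E
```

```text
[ 0.56438216 -0.22550898  0.22349379] [0.00749538 0.6219162  0.78304673 0.00137055] 8.7 0.0854364202968277
(374, 138, 84, 76) ((674.8368530273438, -181.5953369140625), (61.60981750488281, 68.17986297607422), 59.62633514404297)
(232, 135, 73, 107) ((559.951416015625, -220.9547882080078), (58.51837921142578, 89.43864440917969), 13.243040084838867)
```

View pics/w4.png

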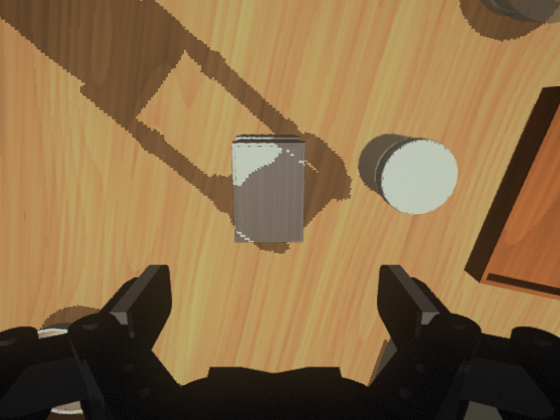

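Wrist view: the upper tin, top at (233-304,140-242), sits squarely on the base tin, with only a thin edge of the side visible. The centre is about (0.560,-0.222) at 103°, as intended. Next is the far tin.

Request:
move_arm(deltas=[[[0.62,0.1746,0,0.261,-1],[0.62,0.1746,0,0.261,-1],[0.62,0.1746,0,0.261,-1],[0.62,0.1746,0,0.261,-1],[0.62,0.1746,0,0.261,-1],[0.62,0.1746,0,0.261,-1],[0.62,0.1746,0,0.261,-1],[0.62,0.1746,0,0.261,-1],[0.62,0.1746,0,0.261,-1],[0.62,0.1746,0,0.261,-1],[0.62,0.1746,0.06,0.261,-1],[0.62,0.1746,0.1,0.261,-1]]])

```text
clock: 9.95
position: [0.5832, 0.2948, 0.1328]
ee_rot: [-0.001, 0.809, 0.588, -0.0]
contact_force: [-0.9, -0.5, -0.2]
width: 0.0852
gripper_force: 0.0
```

Request:
move_arm(deltas=[[[0,0,0,0,-1],[0,0,0,0,-1]]])

```text
clock: 10.15
position: [0.5837, 0.2908, 0.1345]
ee_rot: [-0.0, 0.81, 0.586, -0.002]
contact_force: [1.0, -0.1, 0.6]
width: 0.0853
gripper_force: 0.0
```

Request:
move_arm(deltas=[[[0.001,0.0015,0.04,0,-1],[0.001,0.0015,0.075,0,-1],[0.001,0.0015,0.0925,0,-1],[0.001,0.0015,0.0925,0,-1],[0.001,0.0015,0.0925,0,1],[0.001,0.0015,0.0925,0,1],[0.001,0.0015,0.0925,0,1],[0.001,0.0015,0.0925,0,1],[0.001,0.0015,0.0925,0,1],[0.001,0.0015,0.0925,0,1],[0.001,0.0015,0.0925,0,1],[0.001,0.0015,0.0925,0,1]]])

```text
clock: 11.35
position: [0.587, 0.292, 0.064]
ee_rot: [0.001, 0.81, 0.586, 0.002]
contact_force: [-0.6, -0.2, 6.4]
width: 0.0573
gripper_force: 40.0
```

Request:
move_arm(deltas=[[[0,0,-0.03,0,1],[0,0,-0.08,0,1],[0,0,-0.14,0,1],[0,0,-0.17,0,1],[0,0,-0.17,0,1],[0,0,-0.17,0,1]]])

```text
clock: 11.95
position: [0.5852, 0.2914, 0.1973]
ee_rot: [0.0, 0.81, 0.586, -0.0]
contact_force: [-0.4, 0.5, -2.8]
width: 0.0571
gripper_force: 39.1
```

Request:
move_arm(deltas=[[[-0.62,0.171,0,-0.261,1],[-0.62,0.171,0,-0.261,1],[-0.62,0.171,0,-0.261,1],[-0.62,0.171,0,-0.261,1],[-0.62,0.171,0,-0.261,1],[-0.62,0.171,0,-0.261,1],[-0.62,0.171,0,-0.261,1],[-0.62,0.171,0,-0.261,1],[-0.62,0.171,0,-0.261,1],[-0.62,0.171,0,-0.261,1],[-0.62,0.171,0,-0.261,1],[-0.62,0.171,0,-0.261,1]]])

```text
clock: 13.15
position: [0.5589, -0.225, 0.1947]
ee_rot: [-0.002, 0.624, 0.782, -0.001]
contact_force: [-0.6, 0.0, -3.3]
width: 0.0575
gripper_force: 39.0
```

Request:
move_arm(deltas=[[[0,0,0,0,1],[0,0,0,0,1],[0,0,0,0,1]]])

```text
clock: 13.45
position: [0.5603, -0.2205, 0.1973]
ee_rot: [-0.001, 0.621, 0.784, 0.0]
contact_force: [0.6, -0.1, -3.2]
width: 0.0571
gripper_force: 39.0
```

```bash
python3 - <<'E'
from h import *
s,a=grab('wrist','w5.png'); print(s['position'],s['ee_rot'],s['clock'],s['width'])
C=cam('wrist',s); z=s['position'][2]
R=Ro.from_quat(np.r_[s['ee_rot'][1:],s['ee_rot'][0]]).as_matrix(); an=np.degrees(np.arctan2(R[1,0],R[0,0]));print(an)
def rect(c,ang,z): 
    t=np.radians(ang);u=np.array([np.cos(t),np.sin(t)]);v=np.array([u[1],-u[0]])
    return np.array([np.r_[np.array(c)+i*u*.042+j*v*.029,z] for i,j in((1,1),(1,-1),(-1,-1),(-1,1))])
print(proj(C,rect(s['position'][:2],an,z-.062+.08)).round(),proj(C,rect((.5602,-.2226),103,.08)).round())
E
```

```text
[ 0.56030281 -0.2205413   0.19729079] [-6.20327498e-04  6.21210414e-01  7.83643555e-01  1.22701206e-04] 13.45 0.057089472210456696
103.19080463719241
[[358. 193.]
 [190. 193.]
 [203. 393.]
 [345. 393.]] [[314. 154.]
 [234. 154.]
 [237. 261.]
 [310. 261.]]
```

View pics/w5.png

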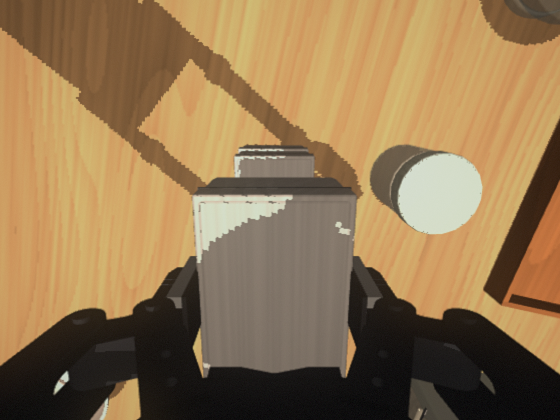

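Wrist view: the held tin's edge is at row 195 (cols 193-357) and the column's top edge is at row 153 (cols 235-314). They are aligned, as predicted. Lowering now.

Request:
move_arm(deltas=[[[-0.0015,0,0.05,0,1],[-0.0015,0,0.09,0,1],[-0.0015,0,0.105,0,1],[-0.0015,0,0.112,0,1],[-0.0015,0,0.112,0,1],[-0.0015,0,0.112,0,1]]])

```text
clock: 14.1
position: [0.5619, -0.2239, 0.1097]
ee_rot: [0.002, 0.622, 0.783, 0.0]
contact_force: [-0.2, -0.4, -2.0]
width: 0.0572
gripper_force: 38.9
```

Request:
move_arm(deltas=[[[0,0,0.0025,0,1],[0,0,0.0025,0,1]]])

```text
clock: 14.3
position: [0.5611, -0.2237, 0.107]
ee_rot: [0.001, 0.622, 0.783, 0.0]
contact_force: [0.6, 0.2, -2.3]
width: 0.0573
gripper_force: 38.9
```

Request:
move_arm(deltas=[[[0,0,0.0025,0,1],[0,0,0.0025,0,1]]])

```text
clock: 14.5
position: [0.5606, -0.2235, 0.1042]
ee_rot: [0.0, 0.622, 0.783, 0.0]
contact_force: [-0.6, 0.4, -2.4]
width: 0.0574
gripper_force: 39.0
```

Request:
move_arm(deltas=[[[0,-0.0005,0.0015,0,1],[0,-0.0005,0.0015,0,1]]])

```text
clock: 14.7
position: [0.5607, -0.2236, 0.104]
ee_rot: [0.001, 0.622, 0.783, 0.0]
contact_force: [-1.3, 0.7, 3.9]
width: 0.0575
gripper_force: 39.7
```

Request:
move_arm(deltas=[[[0,0,-0.0005,0,0.5],[0,0,-0.0005,0,-1],[0,0,-0.0005,0,-1],[0,0,-0.0005,0,-1],[0,0,-0.0005,0,-1],[0,0,-0.03,0,-1],[0,0,-0.08,0,-1],[0,0,-0.14,0,-1],[0,0,-0.17,0,-1],[0,0,-0.17,0,-1],[0,0,-0.17,0,-1]]])

```text
clock: 15.8
position: [0.5602, -0.2235, 0.2389]
ee_rot: [0.0, 0.622, 0.783, 0.0]
contact_force: [0.6, -0.2, -0.2]
width: 0.0854
gripper_force: 0.0
```

```bash
python3 - <<'E'
from h import *
s,a=grab('wrist','w6.png'); print(s['position'],s['ee_rot'],s['clock'],s['width'])
C=cam('wrist',s)
hsv=cv2.cvtColor(a,cv2.COLOR_RGB2HSV)
m=((hsv[...,1]<75)&(hsv[...,2]>70)).astype(np.uint8)*255
m=cv2.morphologyEx(m,cv2.MORPH_OPEN,np.ones((3,3)))
for c in cv2.findContours(m,cv2.RETR_EXTERNAL,cv2.CHAIN_APPROX_NONE)[0]:
    if cv2.contourArea(c)<1500: continue
    print(cv2.boundingRect(c),cv2.minAreaRect((onz(C,c.reshape(-1,2),.12)[:,:2]*1000).astype(np.float32)))
s,b=grab('side','d6.png')
cv2.imwrite('pics/c6.png',np.hstack([cv2.resize(a[90:300,180:460],(400,300)),cv2.resize(b[100:220,200:360],(400,300))])[:,:,::-1])
E
```

```text
[ 0.56016536 -0.22349425  0.23889238] [2.07970912e-04 6.21970538e-01 7.83040615e-01 3.36612087e-05] 15.8 0.08537736427753781
(235, 151, 80, 108) ((560.559814453125, -223.82217407226562), (58.66350555419922, 84.16393280029297), 13.081055641174316)
(376, 142, 79, 72) ((656.7858276367188, -179.11459350585938), (58.0787353515625, 53.26476287841797), 13.099803924560547)
```

View pics/c6.png

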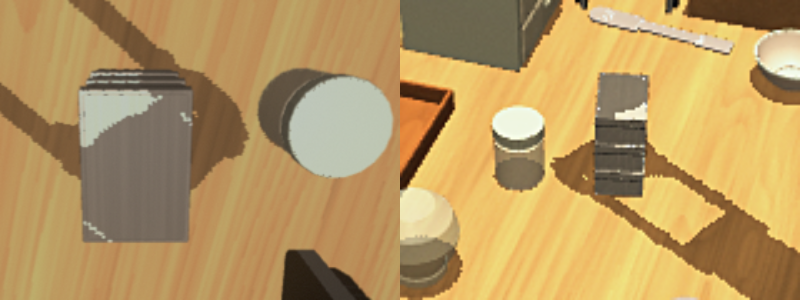

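The crop shows a square column of three at about (560.6,-223.8) mm, 58.7 x 84.2 mm on top at 103°, with the jar untouched. Next is the pack.

Request:
move_arm(deltas=[[[0.53,0.123,0,-0.477,-1],[0.53,0.123,0,-0.477,-1],[0.53,0.123,0,-0.477,-1],[0.53,0.123,0,-0.477,-1],[0.53,0.123,0,-0.477,-1],[0.53,0.123,0,-0.477,-1],[0.53,0.123,0,-0.477,-1],[0.53,0.123,0,-0.477,-1],[0.53,0.123,0,-0.477,-1],[0.53,0.123,0,-0.477,-1],[0.53,0.123,0,-0.477,-1],[0.53,0.123,0,-0.477,-1]]])

```text
clock: 17.1
position: [0.5597, 0.2106, 0.2377]
ee_rot: [-0.001, 0.171, 0.985, -0.001]
contact_force: [0.3, 0.1, -0.1]
width: 0.0849
gripper_force: 0.0
```

Request:
move_arm(deltas=[[[0,0,0.05,0,-1],[0,0,0.1,0,-1],[0,0,0.1,0,-1],[0,0,0.1,0,-1]]])

```text
clock: 17.5
position: [0.5603, 0.2104, 0.1589]
ee_rot: [-0.001, 0.172, 0.985, -0.0]
contact_force: [0.0, 0.1, 1.4]
width: 0.0854
gripper_force: 0.0
```

```bash
python3 - <<'E'
from h import *
s,a=grab('wrist','w7.png'); print(s['position'],s['ee_rot'],s['qpos'])
C=cam('wrist',s); t=np.radians(70.3); y=np.array([np.cos(t),np.sin(t)]); x=np.array([y[1],-y[0]])
R=Ro.from_quat(np.r_[s['ee_rot'][1:],s['ee_rot'][0]]).as_matrix(); print(np.degrees(np.arctan2(R[1,1],R[0,1])))
X=[np.r_[np.array([.560,.2118])+i*x*.042+j*y*.018,.092] for i,j in((1,1),(1,-1),(-1,-1),(-1,1))]
p=proj(C,X); print(p.round())
b=a.copy()
for q in p:
    if abs(q).max()<2000: cv2.circle(b,tuple(int(v) for v in q),3,(255,0,0),1)
cv2.imwrite('pics/w7o.png',b[:,:,::-1])
E
```

```text
[0.5602673  0.21039067 0.15892479] [-5.61639240e-04  1.71813713e-01  9.85129226e-01 -3.76120428e-04] [ 2.43141371e-01  3.64928842e-01  1.57862187e+00 -2.51566231e-04
  1.19937337e+00 -9.82222484e-01]
70.21344368646325
[[303. 289.]
 [248. 289.]
 [244. 159.]
 [306. 159.]]
```

View pics/w7o.png

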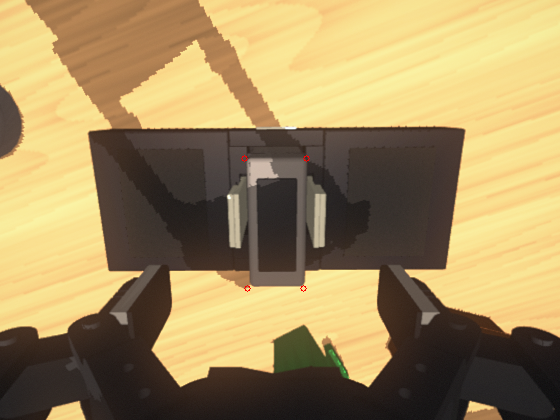

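Wrist view: the pack's top is at (246-307,157-286), within about 2 px of the prediction. The catch pads are at cols 228-246 and 308-326, and both fingers have clear space. I'll correct by about 2 mm, descend and pinch.

Request:
move_arm(deltas=[[[0.003,0.0022,0.04,0,-1],[0.003,0.0022,0.08,0,-1],[0.003,0.0022,0.115,0,-1],[0.003,0.0022,0.1285,0,-1],[0.003,0.0022,0.1285,0,-1],[0.003,0.0022,0.1285,0,-1]]])

```text
clock: 18.15
position: [0.5603, 0.2145, 0.0581]
ee_rot: [0.002, 0.171, 0.985, 0.001]
contact_force: [-0.2, -0.7, 0.9]
width: 0.0857
gripper_force: 0.0
```

Request:
move_arm(deltas=[[[0,0,0,0,1],[0,0,0,0,1],[0,0,0,0,1],[0,0,0,0,1],[0,0,0,0,1],[0,0,0,0,1],[0,0,0,0,1],[0,0,0,0,1],[0,0,0,0,1],[0,0,0,0,1]]], squeeze=50)

```text
clock: 19.15
position: [0.5591, 0.213, 0.059]
ee_rot: [0.001, 0.17, 0.985, -0.001]
contact_force: [-2.6, -4.6, 14.2]
width: 0.0461
gripper_force: 51.9
```

Request:
move_arm(deltas=[[[0,0,-0.004,0,1],[0,0,-0.008,0,1],[0,0,-0.008,0,1]]])

```text
clock: 19.45
position: [0.5584, 0.2144, 0.0625]
ee_rot: [-0.0, 0.171, 0.985, 0.0]
contact_force: [0.2, 0.6, -3.8]
width: 0.0459
gripper_force: 52.4
```

Request:
move_arm(deltas=[[[0,0,-0.01,0,1],[0,0,-0.02,0,1],[0,0,-0.03,0,1],[0,0,-0.03,0,1]]])

```text
clock: 19.85
position: [0.5594, 0.2146, 0.0881]
ee_rot: [0.001, 0.171, 0.985, 0.001]
contact_force: [0.1, 0.8, -5.1]
width: 0.0459
gripper_force: 52.7
```

Request:
move_arm(deltas=[[[0,0,-0.025,0,1],[0,0,-0.055,0,1],[0,0,-0.085,0,1],[0,0,-0.115,0,1],[0,0,-0.14,0,1],[0,0,-0.14,0,1],[0,0,-0.14,0,1],[0,0,-0.14,0,1],[0,0,-0.14,0,1]]])

```text
clock: 20.75
position: [0.5575, 0.214, 0.1968]
ee_rot: [-0.001, 0.171, 0.985, -0.001]
contact_force: [0.2, -0.2, -4.3]
width: 0.0458
gripper_force: 53.3
```

```bash
python3 - <<'E'
from h import *
s,a=grab('wrist','w8.png'); print(s['position'],s['ee_rot'],s['width'],s['contact_force'],s['gripper_force'])
s2,b=grab('side','d8.png'); s3,e=grab('scene','s8.png')
# pads/catches light and pack top: expected in wrist camera if rigidly lifted by h
C=cam('wrist',s); t=np.radians(70.2); y=np.array([np.cos(t),np.sin(t)]); x=np.array([y[1],-y[0]])
h=s['position'][2]-.058
X=[np.r_[np.array([.5590,.2135])+i*x*.042+j*y*.018,.092+h] for i,j in((1,1),(1,-1),(-1,-1),(-1,1))]
p=proj(C,X);print('expect top',p.round(),h)
g=a.astype(int).sum(2)//3
print('rowcut', [(r,int(g[r,275])) for r in range(50,300,6)])
for r in (int(p[2:,1].mean())+25,int(p[2:,1].mean())+60): print('colcut',r,[(c,int(g[r,c])) for c in range(200,350,4)])
# socket emptied: side/scene, change around pack before/after; foot point ray
for n,im,o in(('side',b,'d6.png'),('scene',e,'s0.png')):
    D=cam(n); 
    q=proj(D,[[.559,.2135,.05+h],[.559,.2135,.008+h],[.56,.212,.04],[.56,.212,.092]]); print(n,q.round(), [im[int(v),int(u)].tolist() for u,v in q])
# column check in side: diff vs d6 in column region
o=cv2.imread('pics/d6.png')[:,:,::-1].astype(int); print('coldiff',np.abs(o-b)[125:185,270:310].mean())
D=cam('side'); u,v=proj(D,[[.559,.2135,.05+h]])[0]; o6=np.abs(o-b).sum(2)>60
ys,xs=np.where(o6[int(v)-60:int(v)+150,int(u)-70:int(u)+80]); print('profile along column under pack', [(r,b[r,int(u)].tolist()) for r in range(int(v)-50,int(v)+110,8)])
E
```

```text
[0.55753808 0.21396585 0.19681174] [-1.47872793e-03  1.70897465e-01  9.85287491e-01 -6.55109812e-04] 0.045774543657889036 [ 0.19162297 -0.17705444 -4.30192241] 53.33245933055878
expect top [[322. 431.]
 [223. 430.]
 [214. 209.]
 [332. 209.]] 0.13881173970215455
rowcut [(50, 207), (56, 205), (62, 211), (68, 211), (74, 208), (80, 206), (86, 205), (92, 209), (98, 211), (104, 207), (110, 214), (116, 210), (122, 144), (128, 136), (134, 59), (140, 57), (146, 49), (152, 46), (158, 44), (164, 42), (170, 60), (176, 57), (182, 57), (188, 36), (194, 59), (200, 58), (206, 77), (212, 143), (218, 176), (224, 175), (230, 176), (236, 101), (242, 96), (248, 36), (254, 38), (260, 37), (266, 36), (272, 34), (278, 33), (284, 35), (290, 32), (296, 30)]
colcut 234 [(200, 41), (204, 40), (208, 40), (212, 41), (216, 43), (220, 138), (224, 109), (228, 177), (232, 177), (236, 176), (240, 176), (244, 177), (248, 173), (252, 111), (256, 100), (260, 101), (264, 177), (268, 168), (272, 104), (276, 100), (280, 101), (284, 100), (288, 99), (292, 99), (296, 100), (300, 100), (304, 100), (308, 99), (312, 100), (316, 
[... 542 characters left out ...]
. 232.]
 [236. 244.]
 [238. 271.]
 [237. 258.]] [[60, 56, 44], [94, 90, 70], [14, 14, 12], [12, 13, 13]]
scene [[334. 152.]
 [332. 163.]
 [329. 188.]
 [331. 176.]] [[87, 83, 71], [61, 59, 54], [16, 16, 18], [36, 34, 35]]
coldiff 27.959722222222222
profile along column under pack [(181, [17, 32, 29]), (189, [15, 14, 14]), (197, [16, 12, 14]), (205, [21, 22, 21]), (213, [12, 12, 12]), (221, [14, 13, 13]), (229, [50, 44, 40]), (237, [107, 102, 78]), (245, [99, 93, 72]), (253, [2, 3, 7]), (261, [9, 8, 7]), (269, [14, 11, 12]), (277, [12, 11, 11]), (285, [12, 9, 10]), (293, [30, 27, 26]), (301, [30, 26, 24]), (309, [10, 7, 10]), (317, [71, 52, 28]), (325, [240, 199, 111]), (333, [239, 201, 112])]
```

```bash
python3 - <<'E'
from h import *
for n in('side','scene'):
    a=cv2.imread('pics/%s8.png'%n[0].replace('s','d' if n=='side' else 's')); D=cam(n)
    hsv=cv2.cvtColor(a,cv2.COLOR_BGR2HSV); m=((hsv[...,1]<75)&(hsv[...,2]>165)).astype(np.uint8)*255
    u,v=proj(D,[[.5606,-.2238,.12]])[0].astype(int); k=np.zeros_like(m); k[v-30:v+40,u-27:u+27]=m[v-30:v+40,u-27:u+27]
    c=max(cv2.findContours(k,cv2.RETR_EXTERNAL,cv2.CHAIN_APPROX_NONE)[0],key=cv2.contourArea)
    print(n,(u,v),cv2.boundingRect(c),cv2.minAreaRect((onz(D,c.reshape(-1,2),.12)[:,:2]*1000).astype(np.float32)))
s=manip.get_state(); print(s['position'],s['contact_force'],s['width'],abs(s['qd']).max(),s['clock'])
E
```

```text
side (np.int64(288), np.int64(137)) (278, 129, 21, 19) ((559.7958984375, -220.08705139160156), (57.167625427246094, 83.69727325439453), 15.122453689575195)
scene (np.int64(242), np.int64(258)) (225, 244, 34, 31) ((560.7911987304688, -226.07489013671875), (57.2508659362793, 83.71463012695312), 13.103216171264648)
[0.55813646 0.21406612 0.19757184] [ 0.74803069 -0.65874764 -5.06459348] 0.04576401667113312 0.00630984176927993 20.9
```

Request:
move_arm(deltas=[[[0,0,0,0,1],[0,0,0,0,1],[0,0,0,0,1],[0,0,0,0,1],[0,0,0,0,1]]])

```text
clock: 21.4
position: [0.5585, 0.2142, 0.1986]
ee_rot: [0.0, 0.171, 0.985, 0.0]
contact_force: [0.6, -0.1, -3.7]
width: 0.0453
gripper_force: 53.3
```

```bash
python3 -c "
from rig import manip
print(manip.sign_off())"
```

```text
the job is handed in; nothing more can be done
None
```

The job is handed in at about 21 s: both dock tins are stacked squarely on the lone tin and let go of, and the battery pack is held by its pinched catches, upright, with its foot about 10 cm above the deck. One reading I could not explain is the finger opening, about 46 mm against the 50 mm expected with the catches fully pressed, though the pack lifted freely.

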